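# Clamp the salt shaker for refilling

## Robot

A 6-joint arm with a two-finger parallel gripper is mounted at the origin on a cart in front of the work surface, level with it; the furniture and walls round the work are solid. World frame = base frame: x ahead of the robot, y to its left, z up, the work surface at z = 0. Lengths are in m, angles in degrees, forces in N, time in s.
With the tool pointing down it reaches from about 0.35 to 0.875 m from the base axis. Payload 4.2 kg.
Tool frame: the origin (TCP) lies on the front face of the gripper's body, between the roots of the fingers; the fingertips stand 70 mm ahead of it and the grasp point (between the pads) lies 51 mm ahead of it; z points along the fingers, y is the line along which they close (so a half turn about z gives the same grasp; the last joint's range is limited). The gripper opens to 87 mm and grips with 3 to 60 N. Pads are 19 mm wide; open, the fingers measure 117 mm over their backs; the gripper's body (75 mm by 190 mm) begins 51 mm behind the grasp point.
Start: joints at [-50.329, 22.042, 0.453, 0, -68.411, -14.817], TCP at [0.263, -0.567, 0.292] pointing down, gripper open.
Joint ranges: [-179.83, 179.83], [-69.29, 118.12], [-61.27, 80.66], [-181.25, 117.63], [-171.15, -9.14], [-177.46, 177.46]. Speed limits (degrees/s): [159.86, 159.86, 180, 180, 180, 180].

## Interface

Orientations are given as a 3x3 rotation matrix whose columns are the frame's x, y, z axes.
In Python, from station import r gives the robot as it stands.
- The arm moves only by the shell command python3 -m pendant 'ROWS' [OPENING]. ROWS is JSON, a list of rows, each a list of 2 entries, a list of its own where there are three numbers: the shift along the tool's x, y, z in mm, then the turn, a rotation vector about the tool's x, y, z in rad. A call has 1 to 10 rows; each row is the pose to reach, as a shift and turn from the pose commanded when the call began, along the tool's axes at that moment; what a row does not reach only later rows make up. A row lasts 1/10 s, in which the tool goes at most 50 mm and 8.59 degrees, less where a joint would pass 70% of its speed; a pose out of reach is approached as far as the arm can. A call with a gripper value outside its range is refused whole. OPENING is the opening, from 0 (shut) to 1 (fully open), set as the call begins (- or left out, the last holds). The fingers move at their own pace and stop on an object; the grip force is fixed at half the most. Time passes only in rows, so rows that repeat a pose let the fingers close. It gives the time, the measured TCP pose, the force, the opening and the grip force at its end, in the units of the state.
- r.sense(): the state, without advancing time (a new reading comes with each control period).
- r.capture(name): name is "scene" or "top"; returns a dict with "frame" (384x512x3 uint8, red, green, blue), "vertical_fov" (degrees; the focal length in pixels is half the picture's height over the tangent of half this angle, whatever the lens; pixels are square), "cx", "cy" (the principal point, pixels), "rvec" (rotation vector, rad) and "tvec" (3), from world to camera coordinates, as OpenCV has them. Camera axes: x right, y down, z forward; pixel columns grow to the right and rows downward; lengths in m; the calibration is good to about 2 mm. A picture is of the moment at which its call begins. There is no depth.
- r.finish_job(): hands the job in; it is judged then, once.
The state is a dict: "time_s": time; "joints": joint angles; "joint_velocities": joint speeds; "effort": joint torques, N m; "tcp_pos": TCP position; "ee_rot": TCP orientation; "wrist_force": force on the tool from outside, world axes, zero at the start; "moment": the same for the moment, N m; "gripper_width": opening from 0.0 (shut) to 1.0 (fully open); "gripper_force": force on a finger pad.
Only numpy, scipy, OpenCV 4.12 (cv2) and the standard library are available. Lean on these libraries where they do the work, as an engineer would, in place of code of your own. Each camera call takes 0.05 s, during which the arm holds its last target. There are 200 camera calls.

## Task

Get the salt shaker ready for refilling: stand it upright, fully down, in the round pocket of the clamp and let go of it. Then slide the spring-loaded jaw towards the shaker until its index plate is flush with the long mark on the base, and only with the jaw held there slide the cam lever fully home against the grip block. Keep hold of the jaw and lever: finish while still holding them so, jaw on the mark and lever pressed shut, and leave the spice jar, the tin and the tub where they are.

Things in the scene. Friction and masses are not known exactly. Their poses are not given: they have to be found in the camera images.
- shaker: salt shaker of clear glass with a grey domed cap, round, 44 mm in diameter, 90 mm high, loose, standing upright; the only one of its shape. Origin: centre of its underside, z up along its axis
- clamp: refilling clamp, fixed to the worktop: light wooden base 250 x 100 x 12 mm with an aluminium track, a grey pocket block 66 x 66 mm at one end and a sliding jaw. Origin: centre of the base's underside, on the worktop. x runs along the base towards the pocket (the way the jaw slides), y to the side on which the cam lever is, z up. Pocket block: centre at x = +88 mm, top at z = 38 mm
- pocket (a point): centre of the pocket's floor, 16 mm above the worktop; the round pocket is 48 mm wide and 22 mm deep with a chamfered mouth at z = 38 mm. Axes as the clamp's
- mark (a point): middle of the long dark mark line across the base (the lines beside it at 10 mm spacing are short), at x = -65.5 mm on the clamp, z = 12 mm. Axes as the clamp's
- jaw_index (a point): rear face (far from the pocket) of the jaw's index plate, a thin steel plate, 64 mm wide across the track, at the jaw's tail. The jaw is on the mark when this point is level with the mark along the clamp's x. Axes as the clamp's
- jaw (a joint): travel of the jaw towards the pocket, 0 to 0.040 m; 0 = fully back, 0.030 = on the mark. A spring always pushes it back (2 N at 0, 5 N at the mark), so it returns to 0 if let go. At the mark its rubber pad stands about 1.5 mm off a shaker centred in the pocket
- jaw_grip (a point): on the jaw, 62 mm above the worktop, midway between the two outer faces that fingers pinch when the lever is home; axes as the clamp's. The black grip block reaches 18 mm either side of this point in x; its fixed outer face is at y = -18 mm, its other face at y = +12 mm, its top 80 mm above the worktop. The jaw's body below it has its top 35 mm above the worktop
- cam_lever (a joint): how far the cam lever has been slid shut, m: 0 = open, 0.012 = fully home against the grip block. It slides along -y of the clamp, stiffly (about 3 N), and stays where it is left; it starts 0 to 3 mm in
- lever_face (a point): centre of the outer face of the cam lever, 60 mm above the worktop: a steel plate 30 mm long in x, 6 mm thick, from 42 to 78 mm above the worktop, beside the grip block and riding on the jaw. Its outer face is at y = +30 mm from jaw_grip when open, +18 mm when home: block and lever measure 48 mm over all when open, 36 mm when home
- spice_jar: spice jar with a red cap, 45 mm in diameter, 109 mm high, loose; leave alone. Origin: centre of its underside
- tin: small food tin, 76 mm in diameter, 58 mm high, loose; leave alone. Origin: centre of its underside
- tub: round food tub with a red lid, 149 mm in diameter, 60 mm high, loose; leave alone. Origin: centre of its underside
- push_bar (a point): middle of the rear face of the jaw's aluminium cross bar, right in front of the grip block, 18 mm ahead of jaw_grip in x, 62 mm above the worktop. The bar is 100 mm wide in y (50 mm either side), from 46 to 80 mm above the worktop: fingers standing astride block and lever can push the jaw to the mark by this bar. Axes as the clamp's
Mind the look-alikes: they are no part of the job. What is shaped like the shaker but blue, pink or turquoise is not meant.

How it is judged (in metres and radians):
On the way, in this order (a step that is already met when the one before it is completed fails the run):
1. the shaker stands upright, fully down in the pocket, and is let go (horizontal distance between shaker and pocket below 0.006 m and z of shaker in the frame of pocket below 0.004 m and angle between shaker's own z axis and vertical below 0.12 rad and contact force between the fingers and shaker below 0.1 N), for 0.2 s.
2. the robot holds the jaw on the mark (within 3 mm) with the cam lever still open (value of joint jaw between 0.027 and 0.033 m and value of joint cam_lever below 0.008 m and contact force between the fingers and clamp above 0.5 N), for 0.2 s.
At the end, for the whole second after the job is handed in: the fingers still hold the jaw within 3 mm of the mark; the cam lever is within 1.5 mm of fully home, pressed by the fingers with over 1 N (over 2 N on the clamp in all); the shaker stands upright (0.12 rad) in the pocket, within 4 mm of its floor and 6 mm of its axis, untouched by the fingers (all of step 1 and value of joint jaw between 0.027 and 0.033 m and value of joint cam_lever above 0.0105 m and contact force between the fingers and cam_lever above 1 N and contact force between the fingers and clamp above 2 N); the arm keeps its last pose, push and grip.
It fails at once if the cam lever is closed past 8 mm while the jaw is more than 5 mm off the mark (value of joint cam_lever above 0.008 m and (value of joint jaw below 0.025 m or value of joint jaw above 0.035 m)).
It fails at once if the shaker is tipped over (angle between shaker's own z axis and vertical above 0.7 rad).
It fails at once if the spice jar is moved more than 30 mm (distance of spice_jar from where it was at the start of the episode above 0.03 m).
It fails at once if the tin is moved more than 30 mm (distance of tin from where it was at the start of the episode above 0.03 m).
It fails at once if the tub is moved more than 30 mm (distance of tub from where it was at the start of the episode above 0.03 m).
It also fails if it takes over 50 s, if anything falls off the work surface, if the arm or the gripper's body presses on something with over 40 N, if the wrist force passes 120 N, or if a joint passes its speed limit or range.

## Working session

There is one attempt and no reset: what is moved stays moved. The work goes in short steps, Python scripts to look and compute and a shell command to move; the robot and the scene stay as the last step left them, time stands still between calls to the robot, and variables do not carry over. Pictures are saved under pics/ and viewed, at most 11 in all, crops included, and the job is handed in when it is done.

```bash
ls; mkdir -p pics; python3 - <<'E'
from station import r
import cv2,numpy as np
for n in("scene","top"):
    c=r.capture(n); cv2.imwrite(f"pics/{n}0.png",c["frame"][:,:,::-1]); print(n,c["vertical_fov"],c["cx"],c["cy"],c["rvec"],c["tvec"])
s=r.sense(); print(s["tcp_pos"],s["ee_rot"],s["gripper_width"],s["time_s"])
E
```

```text
pics
scene 47.17521141358012 260.6538276671058 188.45224713694134 [ 1.824929   -0.87790849  0.60993703] [-0.34349628  0.22429125  1.06858673]
top 48.41642768507415 255.16931402185256 189.23726307092622 [ 2.1841089  -2.138325    0.13581325] [-0.03944212  0.53700294  1.29571859]
[ 0.26255053 -0.56674256  0.29128419] [[-9.07432322e-01 -4.20197268e-01 -9.14402167e-04]
 [-4.20198250e-01  9.07430693e-01  1.72302313e-03]
 [ 1.05746980e-04  1.94775707e-03 -9.99998098e-01]] 1.0034027881094771 0.1
```

View pics/scene0.png

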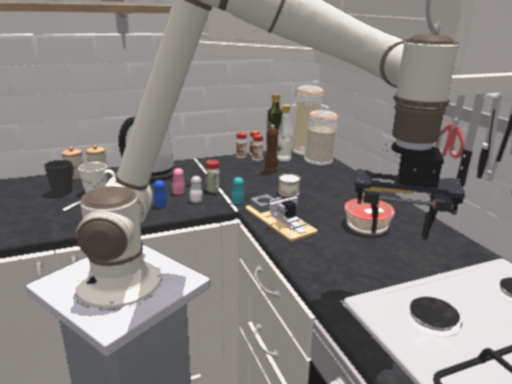

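View pics/top0.png

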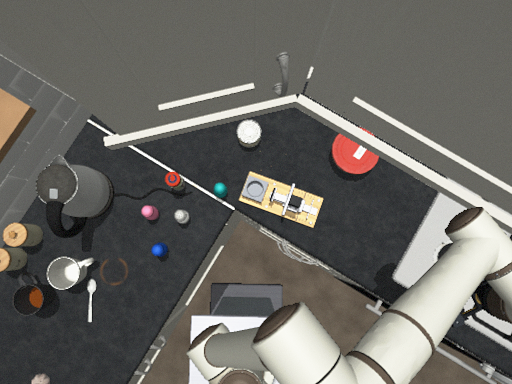

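The top view shows the white/grey-capped shaker near (181,216), the clamp around (281,200) with its pocket at (256,188), the spice jar at (173,180), the turquoise look-alike at (220,190), the tin at (248,133) and the tub at (355,152). The scene view shows the shaker at (196,190) and the clamp at (280,218).

```bash
python3 - <<'E'
import cv2
a=cv2.imread("pics/top0.png")[150:250,140:340]; cv2.imwrite("pics/t1.png",cv2.resize(a,None,fx=4,fy=4,interpolation=cv2.INTER_CUBIC))
E
cat > h.py <<'E'
import numpy as np,cv2
from station import r
def cam(c):
    f=192/np.tan(np.radians(c["vertical_fov"]/2)); K=np.array([[f,0,c["cx"]],[0,f,c["cy"]],[0,0,1]])
    return K,np.array(c["rvec"],float),np.array(c["tvec"],float)
def proj(c,P):
    K,rv,t=cam(c); return cv2.projectPoints(np.array(P,float).reshape(-1,3),rv,t,K,None)[0][:,0]
def at_z(c,uv,z):
    K,rv,t=cam(c); R=cv2.Rodrigues(rv)[0]; o=-R.T@t
    d=R.T@np.linalg.inv(K)@np.array([uv[0],uv[1],1.]); return o+d*(z-o[2])/d[2]
def move(P,yaw):  # shift (mm, tool axes) for TCP to P; turn for the tool y axis to point along yaw (deg), tool down
    s=r.sense(); R=np.array(s["ee_rot"]); y=np.array([np.cos(np.radians(yaw)),np.sin(np.radians(yaw)),0])
    z=np.array([0,0,-1.]); best=None
    for k in(1,-1):
        T=np.c_[np.cross(k*y,z),k*y,z]; w=cv2.Rodrigues(R.T@T)[0].ravel()
        if best is None or np.linalg.norm(w)<np.linalg.norm(best): best=w
    print("shift",np.round(R.T@(np.array(P)-s["tcp_pos"])*1000,1),"turn",np.round(best,3),"t",s["time_s"])
E
```

```text
(no output)
```

View pics/t1.png

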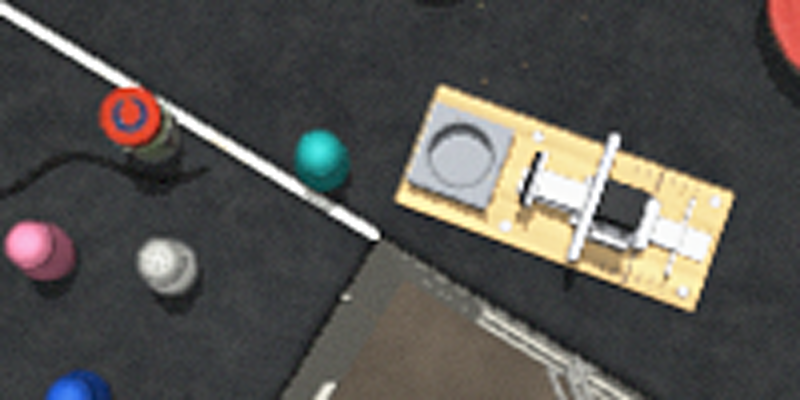

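The crop shows base corners (crop px) at (440,84), (733,191), (693,311), (396,202), the pocket rim centred on (461,154), the lever on the lower side of the block, and the shaker silhouette spanning about x 137–197, y 237–297.

```bash
python3 - <<'E'
from h import *
from scipy.optimize import least_squares
c=r.capture("top"); s=r.capture("scene")
px=lambda u,v:((u+.5)/4-.5+140,(v+.5)/4-.5+150)
C=np.array([at_z(c,px(*p),.012)[:2] for p in[(440,84),(733,191),(693,311),(396,202)]])
M=np.array([[.125,-.05],[-.125,-.05],[-.125,.05],[.125,.05]])
T=lambda q,m:q[:2]+m@np.array([[np.cos(q[2]),np.sin(q[2])],[-np.sin(q[2]),np.cos(q[2])]])
f=least_squares(lambda q:(T(q,M)-C).ravel(),[*C.mean(0),np.arctan2(*(C[0]-C[1])[::-1])])
q=f.x; print("clamp",q[:2],np.degrees(q[2]),"res mm",np.round(f.fun*1000,1))
print("pocket from fit",T(q,np.array([[.088,0]])),"from rim",at_z(c,px(461,154),.038))
g=c["frame"].astype(int)
# shaker silhouette by GrabCut, fitted by cylinder+dome hull
def seg(img,x0,y0,x1,y1):
    m=np.zeros(img.shape[:2],np.uint8); cv2.grabCut(img[:,:,::-1].copy(),m,(x0,y0,x1-x0,y1-y0),np.zeros((1,65)),np.zeros((1,65)),5,cv2.GC_INIT_WITH_RECT)
    yy,xx=np.nonzero((m==1)|(m==3)); print("seg",xx.min(),xx.max(),yy.min(),yy.max(),xx.mean(),yy.mean(),len(xx)); return np.array([xx.mean(),yy.mean()])
st=seg(c["frame"],170,205,194,228); ss=seg(s["frame"],186,172,207,207)
a=np.linspace(0,2*np.pi,24)
def cen(cam_,xy):
    P=np.vstack([np.c_[xy[0]+R*np.cos(a),xy[1]+R*np.sin(a),0*a+z] for R,z in((.022,0),(.022,.07),(.016,.084),(.008,.09))])
    m=cv2.moments(cv2.convexHull(proj(cam_,P).astype(np.float32))); return np.array([m["m10"],m["m01"]])/m["m00"]
x0=at_z(c,st,.045)[:2]
ft=least_squares(lambda p:cen(c,p)-st,x0); print("top only",ft.x,"scene err px",cen(s,ft.x)-ss)
fb=least_squares(lambda p:np.r_[cen(c,p)-st,cen(s,p)-ss],x0); print("both",fb.x,fb.fun)
for n,p,z in(("jar",(130,115),.109),("turq",(324,150),.085)): print(n,at_z(c,px(*p),z))
for n,p,z in(("tin",(248,131),.058),("tub",(355,152),.06)): print(n,at_z(c,p,z))
# jaw grip location at jaw joint 0: jaw_index x=-95.5
print("block top",at_z(c,px(625,208),.08))
i=np.linalg.inv
G=np.array([[np.cos(q[2]),-np.sin(q[2])],[np.sin(q[2]),np.cos(q[2])]])
print("block in clamp",G.T@(at_z(c,px(625,208),.08)[:2]-q[:2]), "bar ends",[G.T@(at_z(c,px(*p),.08)[:2]-q[:2]) for p in((614,137),(573,259))],"idx",[G.T@(at_z(c,px(*p),.03)[:2]-q[:2]) for p in((692,200),(670,278))])
E
```

```text
clamp [ 0.51171676 -0.10983495] 71.0534429568924 res mm [ 0.2  1.4 -0.5 -2.1 -0.1 -0.8  0.4  1.4]
pocket from fit [[ 0.54028913 -0.02660263]] from rim [ 0.5405094  -0.02705544  0.038     ]
seg 175 188 210 222 181.36423841059602 215.98013245033113 151
seg 190 201 175 201 195.5190311418685 188.5051903114187 289
top only [0.44939542 0.19643196] scene err px [-0.53642699  0.93845557]
both [0.45059623 0.19638163] [ 0.03348673 -0.3921738  -0.27035225  0.8363081 ]
jar [0.55530051 0.21661285 0.109     ]
turq [0.53548366 0.07541855 0.085     ]
tin [ 0.71604741 -0.00195231  0.058     ]
tub [ 0.65662297 -0.33322721  0.06      ]
block top [ 0.49728414 -0.15033862  0.08      ]
block in clamp [-0.04299532  0.00049971] bar ends [array([-0.01737944, -0.04712296]), array([-0.01934323,  0.04979732])] idx [array([-0.09302936, -0.02942973]), array([-0.09698239,  0.03364145])]
```

```bash
python3 - <<'E'
from h import *
move([.450,.1965,.22],115); move([.450,.1965,.101],115)
E
```

```text
shift [-490.8  613.9   72.4] turn [ 0.001 -0.    -0.003] t 0.2
shift [-490.8  613.7  191.4] turn [ 0.001 -0.    -0.003] t 0.2
```

```bash
python3 -m pendant '[[[-491,614,0],[0,0,0]],[[-491,614,0],[0,0,0]],[[-491,614,0],[0,0,0]],[[-491,614,0],[0,0,0]],[[-491,614,0],[0,0,0]],[[-491,614,0],[0,0,0]],[[-491,614,0],[0,0,0]],[[-491,614,0],[0,0,0]],[[-491,614,0],[0,0,0]],[[-491,614,0],[0,0,0]]]' 1
python3 -c "
from h import *
move([.450,.1965,.22],115)"
```

```text
time_s: 1.2
tcp_pos: [0.3817, -0.0796, 0.2926]
ee_rot: [[-0.907, -0.42, 0.001], [-0.42, 0.907, 0.0], [-0.001, -0.0, -1.0]]
wrist_force: [1.0, -1.1, 0.3]
gripper_width: 0.998
gripper_force: 0.0
shift [-177.9  221.8   72.8] turn [-0.     0.001 -0.002] t 1.2
```

```bash
python3 -m pendant '[[[-178,222,73],[0,0,0]],[[-178,222,73],[0,0,0]],[[-178,222,73],[0,0,0]],[[-178,222,73],[0,0,0]],[[-178,222,73],[0,0,0]],[[-178,222,73],[0,0,0]],[[-178,222,73],[0,0,0]],[[-178,222,73],[0,0,0]]]'
python3 - <<'E'
from h import *
move([.450,.1965,.101],115)
for n in("scene","top"):
    c=r.capture(n); p=proj(c,[.45,.1965,.05])[0].astype(int); print(n,p)
    f=c["frame"][p[1]-40:p[1]+40,p[0]-50:p[0]+50,::-1]
    cv2.imwrite(f"pics/a_{n}.png",cv2.resize(f,None,fx=4,fy=4,interpolation=cv2.INTER_CUBIC))
a=np.hstack([cv2.imread(f"pics/a_{n}.png") for n in("scene","top")]);cv2.imwrite("pics/a.png",a)
E
```

```text
time_s: 2.0
tcp_pos: [0.4498, 0.1954, 0.2185]
ee_rot: [[-0.907, -0.422, -0.002], [-0.422, 0.907, -0.001], [0.002, -0.001, -1.0]]
wrist_force: [-0.1, -0.3, 0.5]
gripper_width: 0.997
gripper_force: 0.0
shift [ -0.9   1.  117.5] turn [-0.001 -0.002 -0.001] t 2.0
scene [195 186]
top [180 215]
```

View pics/a.png

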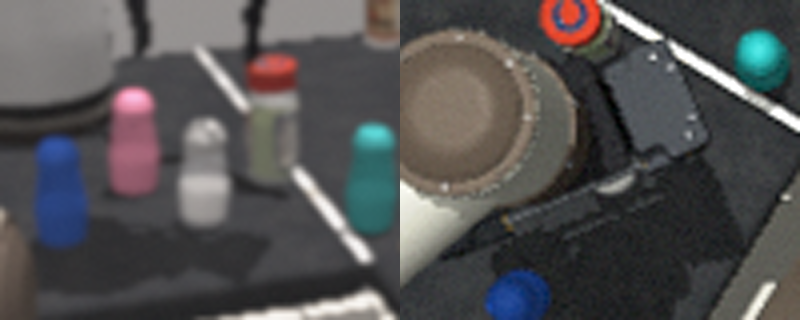

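The scene crop shows the shaker with a wide body up to about half its height and a slight waist above. The gripper hovers over it, clear of the red-capped jar. I'll descend with the pads on the wide body.

```bash
python3 -m pendant '[[[-1,1,40],[0,0,0]],[[-1,1,75],[0,0,0]],[[-1,1,105],[0,0,0]],[[-1,1,120],[0,0,0]],[[-1,1,120],[0,0,0]]]'; python3 -m pendant '[[[0,0,0],[0,0,0]],[[0,0,0],[0,0,0]],[[0,0,0],[0,0,0]],[[0,0,0],[0,0,0]],[[0,0,0],[0,0,0]],[[0,0,0],[0,0,0]],[[0,0,0],[0,0,0]],[[0,0,0],[0,0,0]]]' 0.3
```

```text
time_s: 2.6
tcp_pos: [0.4496, 0.194, 0.0979]
ee_rot: [[-0.908, -0.418, -0.003], [-0.418, 0.908, -0.003], [0.004, -0.001, -1.0]]
wrist_force: [-1.1, 0.4, -0.1]
gripper_width: 0.997
gripper_force: 0.0
time_s: 3.4
tcp_pos: [0.4507, 0.1961, 0.0994]
ee_rot: [[-0.907, -0.421, 0.0], [-0.421, 0.907, -0.0], [-0.0, -0.0, -1.0]]
wrist_force: [-0.2, -1.1, 1.3]
gripper_width: 0.469
gripper_force: 29.9
```

```bash
python3 -m pendant '[[[0,0,-30],[0,0,0]],[[0,0,-70],[0,0,0]],[[0,0,-110],[0,0,0]],[[0,0,-110],[0,0,0]]]'; python3 -c "
from h import *
move([.5403,-.0268,.2],161);move([.5403,-.0268,.2],115)"
```

```text
time_s: 3.8
tcp_pos: [0.453, 0.1979, 0.2146]
ee_rot: [[-0.907, -0.421, 0.01], [-0.421, 0.907, 0.007], [-0.012, 0.002, -1.0]]
wrist_force: [-0.3, 0.4, -0.8]
gripper_width: 0.469
gripper_force: 29.9
shift [  15.7 -240.6   13.8] turn [-0.003  0.012 -0.804] t 3.8
shift [  15.7 -240.6   13.8] turn [ 0.002  0.012 -0.001] t 3.8
```

```bash
python3 -m pendant '[[[3,-40,-10],[0,0,-0.13]],[[5,-80,-10],[0,0,-0.26]],[[7,-120,-10],[0,0,-0.39]],[[9,-160,-10],[0,0,-0.52]],[[11,-200,-10],[0,0,-0.65]],[[12,-240,-5],[0,0,-0.78]],[[12,-240,0],[0,0,-0.803]],[[12,-240,0],[0,0,-0.803]],[[12,-240,0],[0,0,-0.803]]]'; python3 - <<'E'
from h import *
s=r.sense();print(s["tcp_pos"],s["ee_rot"]);move([.5403,-.0268,.2],161)
for n in("scene","top"):
    c=r.capture(n); p=proj(c,[.54,-.03,.1])[0].astype(int); print(n,p)
    f=c["frame"][p[1]-40:p[1]+40,p[0]-50:p[0]+50,::-1]
    cv2.imwrite(f"pics/b_{n}.png",cv2.resize(f,None,fx=4,fy=4,interpolation=cv2.INTER_CUBIC))
a=np.hstack([cv2.imread(f"pics/b_{n}.png") for n in("scene","top")]);cv2.imwrite("pics/b.png",a)
E
```

```text
time_s: 4.7
tcp_pos: [0.54, -0.0264, 0.2085]
ee_rot: [[-0.328, -0.945, -0.002], [-0.945, 0.328, -0.0], [0.001, 0.002, -1.0]]
wrist_force: [-0.7, -1.1, -0.5]
gripper_width: 0.465
gripper_force: 29.9
[ 0.540046   -0.02635646  0.20853531] [[-3.28279302e-01 -9.44579240e-01 -1.66117330e-03]
 [-9.44580459e-01  3.28279969e-01 -1.38328953e-04]
 [ 6.75992577e-04  1.52370131e-03 -9.99998611e-01]]
shift [ 0.3 -0.4  8.5] turn [ 0.002 -0.001 -0.003] t 4.7
scene [264 182]
top [255 185]
```

View pics/b.png

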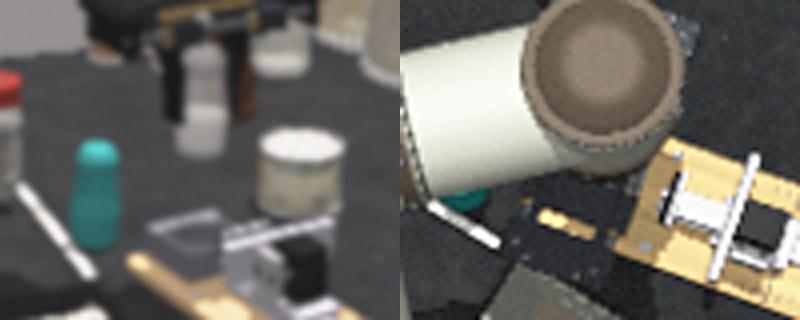

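The scene crop shows the shaker upright between the fingers, its salt-filled lower part spanning crop x 176–230 and its bottom near y 155. The pocket is below it at about (190,235). I'll measure the in-hand offset.

```bash
python3 - <<'E'
from h import *
c=r.capture("scene"); g=c["frame"].astype(float).mean(2)
P=r.sense()["tcp_pos"]; z0=P[2]-.0994
a=np.linspace(0,2*np.pi,72)
for h in(.008,.016,.024,.032,.04):
    q=proj(c,np.c_[P[0]+.022*np.cos(a),P[1]+.022*np.sin(a),0*a+z0+h]); v=proj(c,[P[0],P[1],z0+h])[0]
    i=int(round(v[1])); x0=int(v[0])-15; row=g[i-1:i+2,x0:x0+31].mean(0); d=np.diff(row); 
    L=np.argmax(d[:15]);R=15+np.argmin(d[15:])
    def sub(k,s):
        w=np.clip(s*d[k-1:k+2],0,None); return x0+.5+(w@np.arange(k-1,k+2))/w.sum()
    print("row",i,"meas",sub(L,1),sub(R,-1),"model",q[:,0].min(),q[:,0].max(), "mid diff",(sub(L,1)+sub(R,-1)-q[:,0].min()-q[:,0].max())/2)
v0=proj(c,[P[0],P[1],z0])[0]
for d in((.01,0,0),(0,.01,0),(0,0,.01)): print(proj(c,[P[0]+d[0],P[1]+d[1],z0+d[2]])[0]-v0)
print("bottom model y",proj(c,np.c_[P[0]+.022*np.cos(a),P[1]+.022*np.sin(a),0*a+z0])[:,1].max()); k=int(v0[0]); print(np.round(g[int(v0[1])-6:int(v0[1])+8,k-2:k+3].mean(1)),int(v0[1])-6)
E
```

```text
row 176 meas 257.52341137123744 269.5035149384886 model 257.01893352833184 270.78827265273355 mid diff -0.39013993566967997
row 174 meas 257.64484126984127 269.6560975609756 model 257.0673889316383 270.8675753602146 mid diff -0.3170127305179733
row 172 meas 259.54028436018956 270.41572327044025 model 257.1160614437736 270.94723370021023 mid diff 0.9463562433229527
row 169 meas 259.55788590604027 270.45459132189706 model 257.1649525271779 271.02725007034434 mid diff 0.9101373152075496
row 167 meas 259.57422266800404 270.4188481675393 model 257.21406365745526 271.107626889842 mid diff 0.8356901441230491
[ 1.88679757 -0.87295827]
[-2.47245554 -0.75952926]
[ 0.07950962 -2.90941208]
bottom model y 181.41803433170224
[166. 161. 158. 157. 155. 152. 149. 137. 115.  92.  78.  73.  73.  74.] 172
```

```bash
python3 -m pendant '[[[1,-0.5,30],[0,0,0]],[[1,-0.5,55],[0,0,0]],[[1,-0.5,66],[0,0,0]],[[1,-0.5,66],[0,0,0]],[[1,-0.5,72],[0,0,0]],[[1,-0.5,76],[0,0,0]],[[1,-0.5,76],[0,0,0]]]'
```

```text
time_s: 5.55
tcp_pos: [0.5408, -0.0278, 0.1335]
ee_rot: [[-0.328, -0.945, 0.0], [-0.945, 0.328, 0.0], [-0.0, -0.0, -1.0]]
wrist_force: [0.3, -1.4, -1.0]
gripper_width: 0.463
gripper_force: 29.9
```

```bash
python3 -m pendant '[[[0,0,4],[0,0,0]],[[0,0,8],[0,0,0]],[[0,0,10],[0,0,0]],[[0,0,10],[0,0,0]],[[0,0,10],[0,0,0]]]'
```

```text
time_s: 6.05
tcp_pos: [0.5408, -0.0279, 0.1232]
ee_rot: [[-0.328, -0.945, -0.0], [-0.945, 0.328, -0.0], [0.0, -0.0, -1.0]]
wrist_force: [1.0, -0.7, -0.5]
gripper_width: 0.462
gripper_force: 29.9
```

```bash
python3 -m pendant '[[[0,0,3],[0,0,0]],[[0,0,6],[0,0,0]],[[0,0,7],[0,0,0]],[[0,0,7],[0,0,0]],[[0,0,7],[0,0,0]]]'
```

```text
time_s: 6.55
tcp_pos: [0.5408, -0.0278, 0.1162]
ee_rot: [[-0.328, -0.945, -0.0], [-0.945, 0.328, -0.0], [0.0, 0.0, -1.0]]
wrist_force: [0.7, -0.5, -0.5]
gripper_width: 0.461
gripper_force: 29.9
```

```bash
python3 -m pendant '[[[0,0,1],[0,0,0]],[[0,0,2],[0,0,0]],[[0,0,2],[0,0,0]],[[0,0,2],[0,0,0]]]'
```

```text
time_s: 6.95
tcp_pos: [0.541, -0.0278, 0.1154]
ee_rot: [[-0.327, -0.945, 0.001], [-0.945, 0.327, -0.0], [-0.0, -0.001, -1.0]]
wrist_force: [-1.7, 0.3, 5.0]
gripper_width: 0.463
gripper_force: 30.0
```

Floor contact came at the expected height, with 5 N upward. Release and rise.

```bash
python3 -m pendant '[[[0,0,0],[0,0,0]],[[0,0,0],[0,0,0]],[[0,0,0],[0,0,0]],[[0,0,0],[0,0,0]],[[0,0,0],[0,0,0]],[[0,0,-15],[0,0,0]],[[0,0,-50],[0,0,0]],[[0,0,-90],[0,0,0]],[[0,0,-90],[0,0,0]]]' 1; python3 -c "
from h import *
move([.5117+.3247*-.14,-.1098-.9458*.14,.22],161)"
```

```text
time_s: 7.85
tcp_pos: [0.5439, -0.0275, 0.21]
ee_rot: [[-0.326, -0.945, 0.012], [-0.945, 0.326, 0.001], [-0.005, -0.011, -1.0]]
wrist_force: [0.8, -0.4, 0.4]
gripper_width: 0.997
gripper_force: 0.0
shift [228.2   3.2 -11.2] turn [-0.011  0.005 -0.001] t 7.85
```

```bash
python3 -m pendant '[[[45,0,-5],[0,0,0]],[[90,0,-5],[0,0,0]],[[135,0,-5],[0,0,0]],[[180,1,-5],[0,0,0]],[[228,2,-5],[0,0,0]],[[228,2,-5],[0,0,0]]]'; python3 - <<'E'
from h import *
for n in("scene","top"):
    c=r.capture(n); p=proj(c,[.51,-.10,.03])[0].astype(int); print(n,p)
    f=c["frame"][p[1]-40:p[1]+40,p[0]-50:p[0]+50,::-1]
    cv2.imwrite(f"pics/c_{n}.png",cv2.resize(f,None,fx=4,fy=4,interpolation=cv2.INTER_CUBIC))
a=np.hstack([cv2.imread(f"pics/c_{n}.png") for n in("scene","top")]);cv2.imwrite("pics/c.png",a)
E
```

```text
time_s: 8.45
tcp_pos: [0.4617, -0.2463, 0.2085]
ee_rot: [[-0.334, -0.943, -0.002], [-0.943, 0.334, 0.0], [0.0, 0.002, -1.0]]
wrist_force: [1.0, 0.4, 0.3]
gripper_width: 1.0
gripper_force: 0.0
scene [276 211]
top [278 198]
```

View pics/c.png

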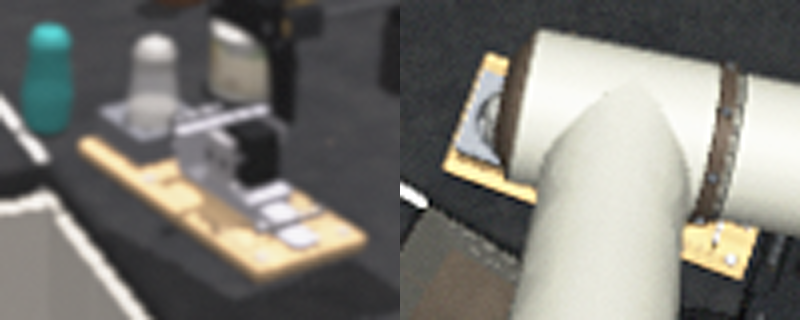

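The crop shows the shaker standing upright in the pocket (scene crop (155,85)). The jaw is still back, and the arm hides it in the top view. Next: move above the jaw and descend astride it.

```bash
python3 -c "
from h import *
move([.4977,-.1505,.115],161.05)"
```

```text
shift [-99.1  -1.7  93.7] turn [ 0.001  0.    -0.006] t 8.55
```

```bash
python3 -m pendant '[[[-45,-1,0],[0,0,0]],[[-85,-1.5,0],[0,0,0]],[[-99,-1.5,0],[0,0,-0.006]],[[-99,-1.5,0],[0,0,-0.006]],[[-99,-1.5,25],[0,0,-0.006]],[[-99,-1.5,50],[0,0,-0.006]],[[-99,-1.5,50],[0,0,-0.006]]]'; python3 -c "
from h import *
move([.4977,-.1505,.115],161.05)"
```

```text
time_s: 9.25
tcp_pos: [0.4956, -0.1494, 0.1562]
ee_rot: [[-0.323, -0.947, -0.008], [-0.947, 0.323, 0.001], [0.002, 0.008, -1.0]]
wrist_force: [-0.8, -0.3, -0.2]
gripper_width: 1.003
gripper_force: 0.0
shift [ 0.3 -2.7 41.2] turn [ 0.008 -0.002  0.002] t 9.25
```

```bash
python3 -m pendant '[[[0,0,0],[0,0,0]],[[0,0,0],[0,0,0]],[[0,0,0],[0,0,0]]]'>/dev/null; python3 - <<'E'
from h import *
move([.4977,-.1505,.115],161.05)
c=r.capture("scene"); p=proj(c,[.50,-.15,.08])[0].astype(int)
# block centre/lever reference check
f=c["frame"][p[1]-45:p[1]+45,p[0]-60:p[0]+60,::-1]
cv2.imwrite("pics/d.png",cv2.resize(f,None,fx=6,fy=6,interpolation=cv2.INTER_CUBIC)); print(p)
E
```

```text
shift [ 1.1  0.7 45.5] turn [-0.002  0.001  0.003] t 9.55
[288 202]
```

View pics/d.png

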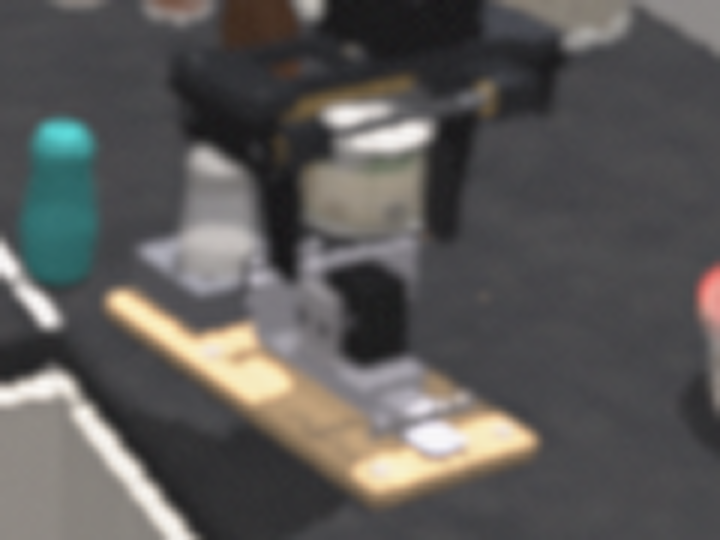

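The crop shows the fingers just above block and lever, one on each side (left finger tip at (283,265), right at (440,235)). Descend.

```bash
python3 -m pendant '[[[1,0.7,15],[0,0,0]],[[1,0.7,25],[0,0,0]],[[1,0.7,25],[0,0,0]]]'; python3 -m pendant '[[[0,0,10],[0,0,0]],[[0,0,20],[0,0,0]],[[0,0,20],[0,0,0]],[[0,0,20],[0,0,0]]]';python3 -c "
from h import *
move([.4977,-.1505,.115],161.05)"
```

```text
time_s: 9.9
tcp_pos: [0.4961, -0.1503, 0.1332]
ee_rot: [[-0.323, -0.947, -0.003], [-0.947, 0.323, 0.0], [0.001, 0.003, -1.0]]
wrist_force: [-0.6, -0.4, -0.0]
gripper_width: 1.002
gripper_force: 0.0
time_s: 10.3
tcp_pos: [0.4969, -0.1503, 0.1139]
ee_rot: [[-0.322, -0.947, -0.001], [-0.947, 0.322, -0.0], [0.0, 0.001, -1.0]]
wrist_force: [-0.0, 0.0, 0.4]
gripper_width: 1.001
gripper_force: 0.0
shift [-0.  -0.8 -1.1] turn [ 0.001 -0.     0.003] t 10.3
```

```bash
python3 -m pendant '[[[0,-0.7,0],[0,0,0]],[[-2,-0.7,0],[0,0,0]],[[-5,-0.7,0],[0,0,0]],[[-7,-0.7,0],[0,0,0]],[[-7,-0.7,0],[0,0,0]],[[-7,-0.7,0],[0,0,0]]]' 0.86; python3 -m pendant '[[[-2,0,0],[0,0,0]],[[-2,0,0],[0,0,0]],[[-2,0,0],[0,0,0]]]';python3 -m pendant '[[[-2,0,0],[0,0,0]],[[-2,0,0],[0,0,0]],[[-2,0,0],[0,0,0]]]'
```

```text
time_s: 10.9
tcp_pos: [0.5, -0.1437, 0.1143]
ee_rot: [[-0.322, -0.947, 0.0], [-0.947, 0.322, 0.0], [-0.0, -0.0, -1.0]]
wrist_force: [0.1, 0.3, 0.1]
gripper_width: 0.861
gripper_force: 0.0
time_s: 11.2
tcp_pos: [0.5004, -0.1421, 0.1142]
ee_rot: [[-0.322, -0.947, -0.0], [-0.947, 0.322, -0.0], [0.0, 0.0, -1.0]]
wrist_force: [-1.3, -2.3, -1.1]
gripper_width: 0.859
gripper_force: 0.8
time_s: 11.5
tcp_pos: [0.5011, -0.1402, 0.1143]
ee_rot: [[-0.322, -0.947, -0.0], [-0.947, 0.322, -0.0], [0.0, 0.0, -1.0]]
wrist_force: [-1.1, -3.6, 0.9]
gripper_width: 0.863
gripper_force: 1.2
```

```bash
python3 -m pendant '[[[-5,0,0],[0,0,0]],[[-10,0,0],[0,0,0]],[[-15,0,0],[0,0,0]],[[-20,0,0],[0,0,0]],[[-24,0,0],[0,0,0]],[[-26,0,0],[0,0,0]],[[-26,0,0],[0,0,0]],[[-26,0,0],[0,0,0]]]'; python3 - <<'E'
from h import *
c=r.capture("scene"); s=r.sense(); P=s["tcp_pos"]; w=np.array(s["wrist_force"])
u=np.array([.3247,.9458]); v=np.array([-.9458,.3247]); o=np.array([.5117,-.1098])
print("tcp clamp xy",(P[:2]-o)@u,(P[:2]-o)@v,P[2],"F",w[:2]@u,w[:2]@v,w[2],s["time_s"])
p=proj(c,[*(o-.075*u),.012])[0].astype(int); x0,y0=p[0]-35,p[1]-35
f=c["frame"][y0:y0+60,x0:x0+80,::-1]; cv2.imwrite("pics/e.png",cv2.resize(f,None,fx=10,fy=10,interpolation=cv2.INTER_CUBIC)); print(x0,y0)
for y in(-.05,-.03,0,.03,.05): print(y,10*(proj(c,[*(o-.0655*u+y*v),.012])[0]-[x0,y0]))
E
```

```text
time_s: 12.3
tcp_pos: [0.5097, -0.1153, 0.1142]
ee_rot: [[-0.322, -0.947, 0.0], [-0.947, 0.322, -0.0], [-0.0, -0.0, -1.0]]
wrist_force: [-0.1, -4.8, -0.2]
gripper_width: 0.861
gripper_force: 2.2
tcp clamp xy -0.00596608776083107 9.804177627483797e-05 0.1142613104496253 F -3.958990616739956 -2.3494139219135595 -0.7275721388381013 12.35
258 191
-0.05 [463.81018075 305.25694323]
-0.03 [412.42331697 320.71832309]
0 [333.85570229 344.35790031]
0.03 [253.44755755 368.5512598 ]
0.05 [198.78742161 384.99750816]
```

View pics/e.png

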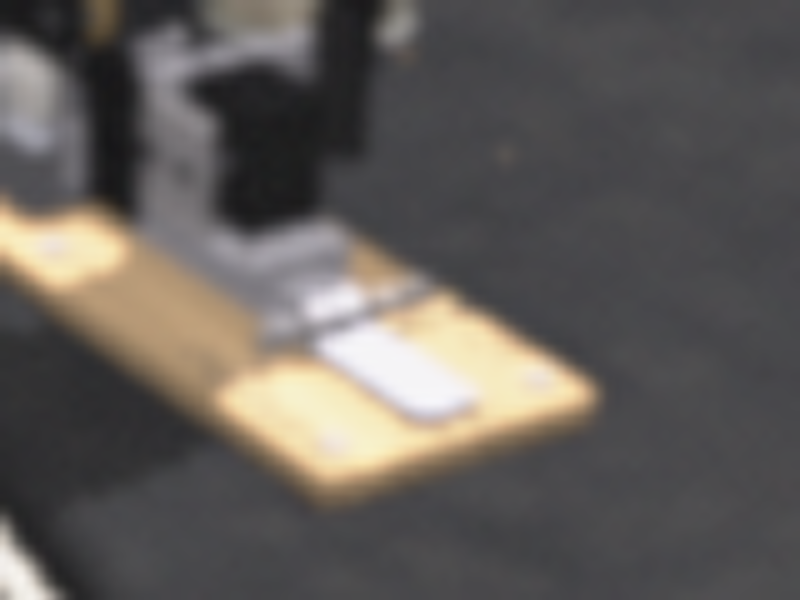

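The crop shows the index plate from about (265,340) to (435,285), right of the jaw tail. The mark line itself cannot be made out. I'll check travel by tracking the jaw against the first scene picture, and see whether the top view is clear.

```bash
python3 - <<'E'
from h import *
c=r.capture("scene"); t=r.capture("top"); cv2.imwrite("pics/top2.png",t["frame"][:,:,::-1])
A=cv2.cvtColor(cv2.imread("pics/scene0.png"),cv2.COLOR_BGR2GRAY); B=cv2.cvtColor(c["frame"],cv2.COLOR_RGB2GRAY)
up=lambda g:cv2.resize(g,None,fx=10,fy=10,interpolation=cv2.INTER_CUBIC)
u=np.array([.3247,.9458]); o=np.array([.5117,-.1098])
d10=lambda x,z:proj(c,[*(o+(x+.01)*u),z])[0]-proj(c,[*(o+x*u),z])[0]
x0,y0=258,191
for n,(a,b,e,f),z in(("tail",(18,18,36,36),.035),("body",(20,20,35,30),.05),("plate",(26,27,45,36),.018)):
    T=up(B[y0+b:y0+f,x0+a:x0+e]); W=up(A[y0-10:y0+70,x0-10:x0+80])
    R=cv2.matchTemplate(W,T,cv2.TM_CCOEFF_NORMED); _,m,_,l=cv2.minMaxLoc(R)
    d=np.array(l)/10-10-[a,b]; k=d10(-.08,z); print(n,round(m,3),"px shift",d,"dir/10mm",k,"travel mm",-10*(d@k)/(k@k))
print(proj(t,[*(o-.0655*u),.012])[0])
p=proj(t,[*(o-.0655*u),.012])[0].astype(int); f=t["frame"][p[1]-25:p[1]+25,p[0]-35:p[0]+35,::-1]; cv2.imwrite("pics/f.png",cv2.resize(f,None,fx=10,fy=10,interpolation=cv2.INTER_CUBIC))
E
```

```text
tail 0.917 px shift [5.7 3.4] dir/10mm [-2.03233321 -1.31890174] travel mm 27.374605620750277
body 0.945 px shift [5.6 3.4] dir/10mm [-2.04301113 -1.298453  ] travel mm 27.057920884147038
plate 0.828 px shift [5.8 3.6] dir/10mm [-2.02036299 -1.34157523] travel mm 28.134386866161552
[300.48106616 205.91922495]
```

View pics/f.png

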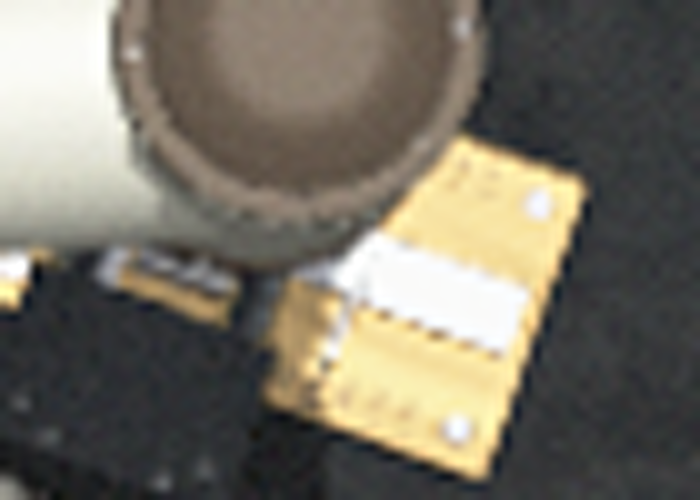

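The top crop shows the lower end of the white index plate at (335,345). The dark mark sits just beyond it at (313,395), with the plate about 1–2 mm short of it. Tracking (27–28 mm) and the TCP (29 mm) agree, so I push 1.5 mm more and hold before closing.

```bash
python3 -m pendant '[[[-1.5,0,0],[0,0,0]],[[-1.5,0,0],[0,0,0]],[[-1.5,0,0],[0,0,0]],[[-1.5,0,0],[0,0,0]],[[-1.5,0,0],[0,0,0]],[[-1.5,0,0],[0,0,0]]]'; python3 - <<'E'
from h import *
s=r.sense(); P=s["tcp_pos"]; u=np.array([.3247,.9458]); v=np.array([-.9458,.3247]); o=np.array([.5117,-.1098])
print((P[:2]-o)@u,(P[:2]-o)@v)
t=r.capture("top"); x,y=266,181
p=proj(t,[*(o-.0655*u),.012])[0].astype(int)
f=t["frame"][p[1]-5:p[1]+20,p[0]-13:p[0]+7,::-1]; cv2.imwrite("pics/g.png",cv2.resize(f,None,fx=24,fy=24,interpolation=cv2.INTER_CUBIC)); print(p)
E
```

```text
time_s: 13.05
tcp_pos: [0.5101, -0.1141, 0.1142]
ee_rot: [[-0.322, -0.947, 0.0], [-0.947, 0.322, -0.0], [-0.0, -0.0, -1.0]]
wrist_force: [-0.1, -4.8, 0.1]
gripper_width: 0.857
gripper_force: 2.3
-0.004618036800663701 9.490258063939752e-05
[300 205]
```

View pics/g.png

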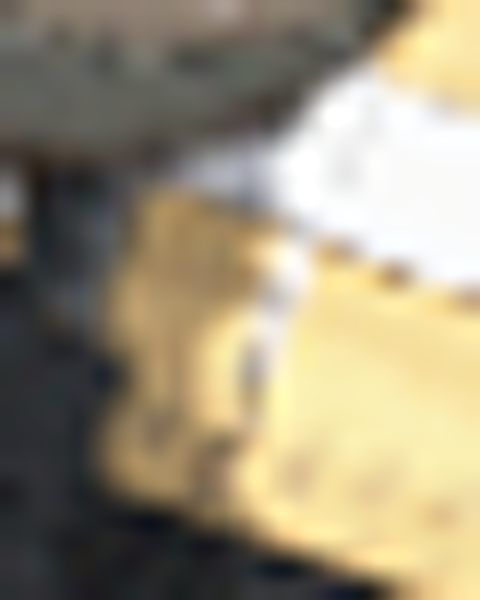

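The finer crop shows the short marks at (300,470), (375,485) and (440,510), so the long mark is near (220,470). The plate's rear edge lines up with it to within about 1–1.5 mm. I nudge 0.5 mm and close on the lever.

```bash
python3 -m pendant '[[[-0.5,0,0],[0,0,0]],[[-0.5,0,0],[0,0,0]],[[-0.5,0,0],[0,0,0]]]'; python3 -m pendant '[[[0,0,0],[0,0,0]],[[0,0,0],[0,0,0]],[[0,0,0],[0,0,0]],[[0,0,0],[0,0,0]],[[0,0,0],[0,0,0]],[[0,0,0],[0,0,0]],[[0,0,0],[0,0,0]],[[0,0,0],[0,0,0]]]' 0.2;  python3 - <<'E'
from h import *
c=r.capture("scene"); s=r.sense(); P=s["tcp_pos"]; u=np.array([.3247,.9458]); v=np.array([-.9458,.3247]); o=np.array([.5117,-.1098])
print((P[:2]-o)@u,(P[:2]-o)@v,s["gripper_width"]*87,s["wrist_force"])
A=cv2.cvtColor(cv2.imread("pics/scene0.png"),cv2.COLOR_BGR2GRAY); B=cv2.cvtColor(c["frame"],cv2.COLOR_RGB2GRAY)
up=lambda g:cv2.resize(g,None,fx=10,fy=10,interpolation=cv2.INTER_CUBIC)
x0,y0=258,191
for n,(a,b,e,f),z in(("tail",(18,18,36,36),.035),("plate",(26,27,45,36),.018)):
    R=cv2.matchTemplate(up(A[y0-10:y0+70,x0-10:x0+80]),up(B[y0+b:y0+f,x0+a:x0+e]),cv2.TM_CCOEFF_NORMED); _,m,_,l=cv2.minMaxLoc(R)
    d=np.array(l)/10-10-[a,b]; k=np.array([-2.03,-1.32]); print(n,round(m,3),d,-10*(d@k)/(k@k))
p=proj(c,[.52,-.08,.06])[0].astype(int); f=c["frame"][p[1]-40:p[1]+40,p[0]-50:p[0]+50,::-1]; cv2.imwrite("pics/h.png",cv2.resize(f,None,fx=7,fy=7,interpolation=cv2.INTER_CUBIC))
E
```

```text
time_s: 13.4
tcp_pos: [0.5103, -0.1137, 0.1143]
ee_rot: [[-0.322, -0.947, 0.0], [-0.947, 0.322, -0.0], [0.0, -0.0, -1.0]]
wrist_force: [-0.1, -4.5, -0.8]
gripper_width: 0.86
gripper_force: 2.5
time_s: 14.2
tcp_pos: [0.5126, -0.1138, 0.1143]
ee_rot: [[-0.322, -0.947, 0.005], [-0.947, 0.322, -0.0], [-0.001, -0.005, -1.0]]
wrist_force: [6.2, -7.0, -5.8]
gripper_width: 0.41
gripper_force: 31.4
-0.0034427034354686833 -0.0021821376539321712 35.964048719989606 [ 6.89264333 -7.96095994 -4.39418954]
tail 0.878 [5.9 3.7] 28.75684341582385
plate 0.837 [6.1 4. ] 30.12467381849812
```

View pics/h.png

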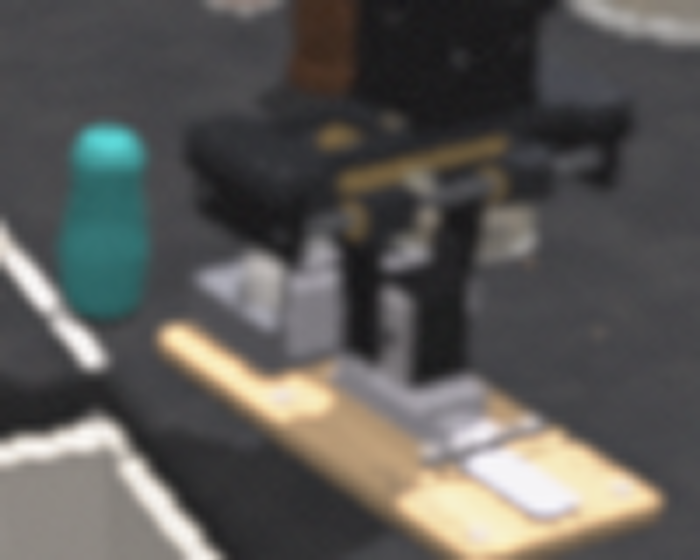

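The crop shows the fingers closed on block and lever with the jaw still forward and the shaker standing in the pocket. The opening reads 36.0 mm, so the lever is home, and tracked jaw travel is 29–30 mm. Hand in.

```bash
python3 -c "
from station import r
print(r.finish_job())"
```

```text
the job is handed in; nothing more can be done
None
```

I handed the job in with no verdict shown: the shaker stands released in the pocket, the fingers hold the jaw at about 29–30 mm of travel (30 is the mark), and the cam lever is pressed shut (36.0 mm over block and lever, 31 N grip).

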